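# File the references and hold the sample in the light path

## Task

The baseline is measured: put the white-stoppered blank cuvette down fully into rack pocket 1 (one dot) and let go, then the blue-stoppered standard into pocket 2 (two dots) and let go. Last, take the red-stoppered sample and hold it upright and still in mid-air in the gap between lamp and detector, clear windows square to the green beam and the beam passing through the middle of them; finish while still holding it there, nothing put down. Grip every cuvette by its frosted faces only, never touch a clear window with the fingers, knock no cuvette over, and leave the bottle, the objective and the slide box where they stand.

Things in the scene. Friction and masses are not known exactly. Their poses are not given: they have to be found in the camera images.
- blank: Loose upright glass cuvette, white stopper. Own x 17 mm, y 24 mm, 45 mm tall, plus stopper 10 x 15 x 6 mm high; 30 g. Frosted faces (21 mm wide, 17 mm apart) look along own +x and -x: grip these. Clear bluish windows (12 mm wide, 24 mm apart, 1.5 mm proud) look along own +y and -y: do not touch. Origin: centre of underside. Starts in any of three places on the tray, turned up to 30 degrees.
- standard: Loose upright glass cuvette, blue stopper. Own x 17 mm, y 24 mm, 45 mm tall, plus stopper 10 x 15 x 6 mm high; 30 g. Frosted faces (21 mm wide, 17 mm apart) look along own +x and -x: grip these. Clear bluish windows (12 mm wide, 24 mm apart, 1.5 mm proud) look along own +y and -y: do not touch. Origin: centre of underside. Starts in any of three places on the tray, turned up to 30 degrees.
- sample: Loose upright glass cuvette, red stopper. Own x 17 mm, y 24 mm, 45 mm tall, plus stopper 10 x 15 x 6 mm high; 30 g. Frosted faces (21 mm wide, 17 mm apart) look along own +x and -x: grip these. Clear bluish windows (12 mm wide, 24 mm apart, 1.5 mm proud) look along own +y and -y: do not touch. Origin: centre of underside. Starts in any of three places on the tray, turned up to 30 degrees.
- sample_mid (a point): Centre of the red-stoppered sample cuvette, 22.5 mm above its underside, level with the middle of its windows; axes as the cuvette's own.
- tray: Fixed shallow dark blue tray, 90 mm along its x by 200 mm along its y; floor 5 mm above the bench, rim 8 mm above the bench. Origin: centre of its underside. The cuvettes stand in a row along its y, about 60 mm apart.
- rack: Fixed teal block, x 50 mm, y 150 mm, 22 mm high; origin: centre of underside. Three pockets in a row along y, 46 mm apart, marked by 1, 2, 3 white dots on the robot's side; pocket 1 at the +y end (robot's left). Each is 21 mm along x, 28 mm along y, 12 mm deep: a cuvette enters with its windows facing along the rack's y (either way round), with 2 mm of play all round.
- pocket1 (a point): Centre of the floor of pocket 1 (one dot), 10 mm above the bench and 12 mm below the rack's top; axes as the rack's.
- pocket2 (a point): Centre of the floor of pocket 2 (two dots), 10 mm above the bench and 12 mm below the rack's top; axes as the rack's.
- optics: Fixed light-path stand: base 90 x 380 mm, 14 mm high; black lamp housing (top 154 mm above the bench) at its +y end, white detector (top 145 mm) at its -y end, snouts facing each other across an open gap 120 mm long. A thin green beam runs along its y. Origin: on the bench, below the middle of the gap.
- beam_mid (a point): Middle of the beam in the gap, 110 mm above the bench; axes as the stand's: y along the beam, z up.
- reagent: Bystander: amber bottle, 54 mm wide, 110 mm tall, black cap; leave it alone. Origin: centre of its underside.
- objective: Bystander: metal microscope objective standing upright, 32 mm wide, 40 mm tall; leave it alone. Origin: centre of its underside.
- slides: Bystander: blue slide box 55 x 80 mm, 30 mm high; leave it alone. Origin: centre of its underside.
Things that resemble listed ones, but are neither listed nor needed, are in the scene too. What is shaped like the standard but purple is not meant. Leave any black look-alike of the sample alone.

How it is judged (in metres and radians):
On the way, in this order (a step that is already met when the one before it is completed fails the run):
1. the blank stands fully down in pocket 1, released (horizontal distance between blank and pocket1 below 0.006 m and z of blank in the frame of pocket1 below 0.003 m and angle between blank's own z axis and vertical below 0.12 rad and contact force between the fingers and blank below 0.1 N), for 0.2 s.
2. then the standard stands fully down in pocket 2, released (horizontal distance between standard and pocket2 below 0.006 m and z of standard in the frame of pocket2 below 0.003 m and angle between standard's own z axis and vertical below 0.12 rad and contact force between the fingers and standard below 0.1 N), for 0.2 s.
At the end, for the whole second after the job is handed in: Blank in pocket 1, standard in pocket 2: within 6 mm of centre, 3 mm of the floor, upright, let go. Sample gripped on frosted faces, its centre within 5 mm of the beam sideways, 10 mm in height, 20 mm of mid-gap; within 0.15 rad of upright, 0.17 rad of square; still, not touching the stand (all of step 1 and all of step 2 and x of sample_mid in the frame of beam_mid between -0.005 and 0.005 m and y of sample_mid in the frame of beam_mid between -0.02 and 0.02 m and z of sample_mid in the frame of beam_mid between -0.01 and 0.01 m and angle between the y axis of sample and the y axis of optics, either way round below 0.17 rad and angle between sample's own z axis and vertical below 0.15 rad and contact force between the fingers and sample_c0 above 1 N and contact force between sample and optics below 0.1 N and linear speed of sample below 0.02 m/s); the arm keeps its last pose, push and grip.
It fails at once if the fingers press on a clear window or grip a stopper (contact force between the fingers and blank_c1 above 0.5 N or contact force between the fingers and blank_c2 above 0.5 N or contact force between the fingers and standard_c1 above 0.5 N or contact force between the fingers and standard_c2 above 0.5 N or contact force between the fingers and sample_c1 above 0.5 N or contact force between the fingers and sample_c2 above 0.5 N or contact force between the fingers and blank_c3 above 2 N or contact force between the fingers and standard_c3 above 2 N or contact force between the fingers and sample_c3 above 2 N).
It fails at once if a cuvette is knocked over (angle between any of blank, standard, sample's own z axis and vertical above 0.7 rad).
It fails at once if the bottle, objective or slide box is disturbed (distance of any of reagent, objective, slides from where it was at the start of the episode above 0.025 m or angle between any of reagent, objective, slides's own z axis and vertical above 0.4 rad).
It also fails if it takes over 72 s, if anything falls off the work surface, if the arm or the gripper's body presses on something with over 40 N, if the wrist force passes 120 N, or if a joint passes its speed limit or range.

## Robot

A 6-joint arm with a two-finger parallel gripper is mounted at the origin on the work surface. World frame = base frame: x ahead of the robot, y to its left, z up, the work surface at z = 0. Lengths are in m, angles in degrees, forces in N, time in s.
With the tool pointing down it reaches from about 0.4 to 0.825 m from the base axis. Payload 7 kg.
Tool frame: the origin (TCP) lies on the centre line of the jaws, within the pads' length; the fingertips stand 8 mm ahead of it and the grasp point (between the pads) lies 11 mm behind it; z points along the fingers, y is the line along which they close (so a half turn about z gives the same grasp; the last joint's range is limited). The gripper opens to 88 mm and grips with 3 to 60 N. Pads are 19 mm wide; open, the fingers measure 130 mm over their backs; the gripper's body (78 mm by 193 mm) begins 47 mm behind the grasp point.
Start: joints at [83.772, 20.546, 0.682, 0, -70.136, -16.507], TCP at [0.261, 0.623, 0.235] pointing down, gripper open.
Joint ranges: [-176.03, 176.03], [-82.01, 121.73], [-58.28, 71.71], [-173.87, 95.51], [-174.79, -0.11], [-173.66, 173.66]. Speed limits (degrees/s): [136.94, 136.94, 172.46, 180, 180, 180].

## Interface

Orientations are given as [roll, pitch, yaw] about the fixed x, y, z axes, in that order (R = Rz(yaw) Ry(pitch) Rx(roll)).
In Python, from plant import telemetry, viewer, close_job, models gives the robot as it stands.
- The arm moves only by the shell command python3 -m handwheel 'ROWS' [FORCE]. ROWS is JSON, a list of rows, each an object with "grip": the closure, from -1 (fully open) to 1 (shut); "travel": the shift along the tool's x, y, z as a fraction of full scale, a list of three; "spin": the turn about the tool's z as a fraction of full scale. A call has 1 to 8 rows; each row shifts and turns the commanded pose from where the row before left it, along the tool's axes as they then stand; what a row does not reach is not made up. Full scale, the value 1, is 0.025 m for a shift and 5 degrees for a turn. A row lasts 1/8 s, in which the tool goes at most 62.5 mm and 10.7 degrees, less where a joint would pass 70% of its speed; a pose out of reach is approached as far as the arm can. A call with a number of a shift or a turn outside -1 to 1 is refused whole. A call with a gripper value outside its range is refused whole. The fingers move at their own pace and stop on an object; FORCE is the grip in N (left out, the last holds). Time passes only in rows, so rows that do not move let the fingers close. It gives the time, the measured TCP pose, the force, the opening and the grip force at its end, in the units of the state.
- telemetry.get_state(): the state, without advancing time (a new reading comes with each control period).
- viewer.capture(name): name is "side" or "top" or "wrist"; returns the picture (384x512x3 uint8, red, green, blue); there is no depth.
- viewer.calibration(name): a dict with "fx", "fy", "cx", "cy" (pixels), "T" (4x4, takes a point from camera to world coordinates); the wrist camera has in their place "T_tool_cam" (4x4, takes a point from camera to tool coordinates, whose origin is the TCP and whose axes are the flange's). Camera axes: x right, y down, z forward; pixel columns grow to the right and rows downward; lengths in m; the calibration is good to about 2 mm. A picture is of the moment at which its call begins: read the wrist's pose just before it. calibration takes no time and is no camera call.
- close_job(): hands the job in; it is judged then, once.
Trained networks look in the newest picture that a camera, given by its name, has taken for a name from the list of things; names that differ only in an ending like _2 or _b are one class to them, and where a whole thing is asked for, a point or a joint stands for the part that bears it (a point fixed in the world has none). Each returns a list of dicts, best first, with "p" (0 to 1); they miss things now and then, are a little off and sometimes report something else, mostly with a low value. They report only what shows in the picture. A call takes as long as a camera call. They do not tell look-alikes from the thing itself.
- models.find_in(camera, thing): "position" ([column, row] in pixels, amid what is visible of it).
The state is a dict: "time_s": time; "joints": joint angles; "qd": joint speeds; "joint_torque": joint torques, N m; "tcp_pos": TCP position; "eef_rot": TCP orientation; "contact_force": force on the tool from outside, world axes, zero at the start; "moment": the same for the moment, N m; "gripper_width": finger opening in m; "gripper_force": force on a finger pad.
Only numpy, scipy, OpenCV 4.12 (cv2) and the standard library are available. Lean on these libraries where they do the work, as an engineer would, in place of code of your own. Each camera call takes 0.05 s, during which the arm holds its last target. There are 200 camera calls.

## Working session

There is one attempt and no reset: what is moved stays moved. The work goes in short steps, Python scripts to look and compute and a shell command to move; the robot and the scene stay as the last step left them, time stands still between calls to the robot, and variables do not carry over. Pictures are saved under pics/ and viewed, at most 11 in all, crops included, and the job is handed in when it is done.

```bash
mkdir -p pics; ls; cat > h.py <<'E'
import numpy as np, cv2
from plant import telemetry, viewer, close_job, models
from scipy.spatial.transform import Rotation as R
def cam(n):
    c=viewer.calibration(n)
    if 'T' in c: T=np.array(c['T'])
    else:
        s=telemetry.get_state(); A=np.eye(4); A[:3,:3]=R.from_euler('xyz',s['eef_rot'],degrees=True).as_matrix(); A[:3,3]=s['tcp_pos']
        T=A@np.array(c['T_tool_cam'])
    return c,T
def ray(c,T,p):
    d=T[:3,:3]@np.array([(p[0]-c['cx'])/c['fx'],(p[1]-c['cy'])/c['fy'],1]); return T[:3,3],d/np.linalg.norm(d)
def atz(c,T,p,z):
    o,d=ray(c,T,p); return o+d*(z-o[2])/d[2]
def proj(c,T,P):
    q=np.linalg.inv(T)@np.append(P,1); return np.array([c['fx']*q[0]/q[2]+c['cx'],c['fy']*q[1]/q[2]+c['cy']])
def tri(rs):
    A=np.zeros((3,3));b=np.zeros(3)
    for o,d in rs:
        M=np.eye(3)-np.outer(d,d);A+=M;b+=M@o
    return np.linalg.solve(A,b)
def snap(n,f=None):
    c,T=cam(n); im=viewer.capture(n)
    if f: cv2.imwrite('pics/'+f,cv2.cvtColor(im,cv2.COLOR_RGB2BGR))
    return c,T,im
E
cat > a.py <<'E'
from h import *
print(telemetry.get_state())
ims=[]
for n in('side','top'):
    c,T,im=snap(n,n+'0.png'); ims.append(im)
    print(n,c['fx'],c['cx'],c['cy'],np.round(T,3).tolist())
    for t in('blank','standard','sample','tray','rack','optics','reagent','objective','slides'):
        print(t,[(np.round(d['position']).tolist(),round(d['p'],2)) for d in models.find_in(n,t)])
print(viewer.calibration('wrist'))
E
python3 a.py
```

```text
pics
{'time_s': 0.0, 'joints': array([ 8.37731989e+01,  2.05918107e+01,  6.33853746e-01, -2.16020802e-02,
       -7.01383070e+01, -1.65068639e+01]), 'qd': array([ 0.00478292, -0.0401299 ,  0.01835078, -0.06355602,  0.01298045,
        0.11281941]), 'joint_torque': array([-1.94982560e-03, -5.82724822e+01,  2.93057334e+01,  6.99737146e+00,
        6.99433978e-03, -1.47049059e-04]), 'tcp_pos': array([0.26068177, 0.62209425, 0.23361441]), 'eef_rot': array([ 1.79901933e+02, -7.88394342e-03, -2.27410147e+01]), 'contact_force': array([ 0.42240267, -0.81818928,  0.66751413]), 'moment': array([-0.01918498,  0.06996425, -0.05515788]), 'gripper_force': 0.0, 'gripper_width': 0.08756999149809049}
side 347.50620803266986 255.70239920131903 194.56422167189498 [[0.781, -0.298, 0.548, 0.145], [-0.624, -0.391, 0.677, -0.584], [0.012, -0.871, -0.491, 0.494], [0.0, 0.0, 0.0, 1.0]]
blank [([285.0, 226.0], 0.61)]
standard [([304.0, 232.0], 0.59), ([325.0, 201.0], 0.47)]
sample [([343.0, 288.0], 0.79), ([315.0, 249.0], 0.5)]
tray [([302.0, 252.0], 0.9)]
rack [([220.0, 268.0], 0.97)]
optics [([181.0, 171.0]
[... 452 characters left out ...]
[([319.0, 174.0], 0.65), ([366.0, 191.0], 0.42)]
tray [([296.0, 175.0], 0.61)]
rack [([278.0, 246.0], 0.6)]
optics [([117.0, 197.0], 0.63)]
reagent [([387.0, 259.0], 0.59)]
objective [([224.0, 107.0], 0.44)]
slides [([154.0, 126.0], 0.81)]
{'fx': 265.38286323544224, 'fy': 265.38286323544224, 'cx': 254.53770784356288, 'cy': 195.86814833807148, 'T_tool_cam': array([[-5.56782767e-04, -9.65773847e-01, -2.59384979e-01,
         6.94956825e-02],
       [ 9.99999134e-01, -2.28323226e-04, -1.29642698e-03,
        -1.02929084e-03],
       [ 1.19283166e-03, -2.59385476e-01,  9.65773137e-01,
        -1.49537972e-01],
       [ 0.00000000e+00,  0.00000000e+00,  0.00000000e+00,
         1.00000000e+00]])}
```

View pics/top0.png

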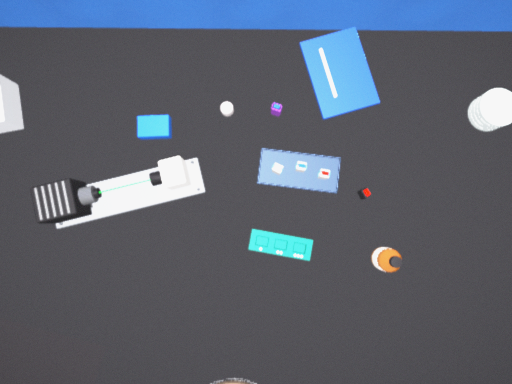

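View pics/side0.png

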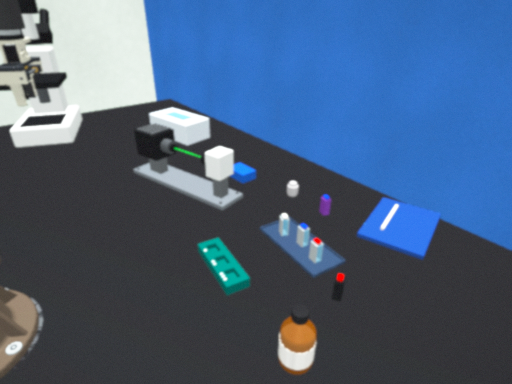

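Top view: blank (278,168), standard (302,166), sample (325,173) on the tray; rack (281,245), dot 1 at left end (261,248); lamp (60,200), detector (172,172), beam (127,186). Look-alikes: purple one at (277,108) for the standard, black one with red top at (366,193) for the sample, and the standard/sample network hits there are rejected. The side view agrees: blank (284,224), standard (303,234), sample (316,250); purple (325,204), black (340,287).

```bash
cat > b.py <<'E'
from h import *
ct,Tt=cam('top');cs,Ts=cam('side')
for n,a,b in(('blank',(278,168),(284,224)),('std',(302,166),(303,233)),('sample',(325,173),(316,249)),('purple',(277,108),(325,204)),('black',(366,193),(340,287)),('obj',(227,108),(293,188)),('bottlecap',(396,262),(300,314)),('slides',(154,126),(243,173))):
    print(n,tri([ray(ct,Tt,a),ray(cs,Ts,b)]).round(3))
for n,p in(('rack0',(251,230)),('rack1',(313,239)),('rack2',(309,260)),('rack3',(249,250)),('r mid',(281,245))): print(n,atz(ct,Tt,p,.022).round(3))
for p in((260,149),(340,157),(338,192),(258,184)): print('tray',atz(ct,Tt,p,.008).round(3))
for p in((98,192),(150,181)): print('beam',atz(ct,Tt,p,.11).round(3))
for p in((199,160),(205,192),(55,226)): print('base',atz(ct,Tt,p,.014).round(3))
E
python3 b.py
```

```text
blank [ 0.627 -0.097  0.03 ]
std [ 0.632 -0.154  0.035]
sample [ 0.615 -0.21   0.032]
purple [ 0.777 -0.092  0.028]
black [ 0.57  -0.311  0.028]
obj [0.779 0.032 0.022]
bottlecap [ 0.413 -0.355  0.104]
slides [0.735 0.215 0.011]
rack0 [ 0.475 -0.033  0.022]
rack1 [ 0.456 -0.183  0.022]
rack2 [ 0.406 -0.174  0.022]
rack3 [ 0.427 -0.029  0.022]
r mid [ 0.44  -0.106  0.022]
tray [ 0.677 -0.051  0.008]
tray [ 0.66  -0.252  0.008]
tray [ 0.572 -0.246  0.008]
tray [ 0.589 -0.048  0.008]
beam [0.554 0.309 0.11 ]
beam [0.581 0.193 0.11 ]
base [0.646 0.1   0.014]
base [0.566 0.083 0.014]
base [0.476 0.452 0.014]
```

```bash
python3 -m handwheel '[{"grip":-1,"travel":[0,0,-1],"spin":1},{"grip":-1,"travel":[0,0,0],"spin":1},{"grip":-1,"travel":[0,0,0],"spin":1},{"grip":-1,"travel":[0,0,0],"spin":1},{"grip":-1,"travel":[0,0,0],"spin":1},{"grip":-1,"travel":[0,0,0],"spin":1},{"grip":-1,"travel":[0,0,0],"spin":1},{"grip":-1,"travel":[0,0,0],"spin":1}]' 20
python3 -m handwheel '[{"grip":-1,"travel":[0,0,0],"spin":1},{"grip":-1,"travel":[0,0,0],"spin":1},{"grip":-1,"travel":[0,0,0],"spin":1},{"grip":-1,"travel":[0,0,0],"spin":1},{"grip":-1,"travel":[0,0,0],"spin":1},{"grip":-1,"travel":[0,0,0],"spin":1},{"grip":-1,"travel":[0,0,0],"spin":1},{"grip":-1,"travel":[0,0,0],"spin":0}]'; cat >s.py <<'E'
from h import *
import sys
s=telemetry.get_state();print(s['time_s'],s['tcp_pos'].round(4),s['eef_rot'].round(2),s['joints'].round(1),s['gripper_width'],s['gripper_force'],s['contact_force'].round(1))
if len(sys.argv)>1:
    x,y,z=map(float,sys.argv[1:4]);M=R.from_euler('xyz',s['eef_rot'],degrees=True).as_matrix()
    print('tool travel units',(M.T@(np.array([x,y,z])-s['tcp_pos'])/.025).round(2))
    if len(sys.argv)>4: print('spin units',-(float(sys.argv[4])-s['eef_rot'][2])/5)
E
python3 s.py 0.52 -0.11 0.26
```

```text
time_s: 2.0
tcp_pos: [0.2609, 0.6225, 0.2596]
eef_rot: [-180.0, 0.0, -62.9]
contact_force: [-0.7, 0.4, 1.5]
gripper_width: 0.0876
gripper_force: 0.0
time_s: 3.0
tcp_pos: [0.2609, 0.6225, 0.2596]
eef_rot: [180.0, 0.0, -97.7]
contact_force: [-0.5, -0.2, -0.5]
gripper_width: 0.0879
gripper_force: 0.0
3.0 [0.2609 0.6225 0.2596] [180.    0.  -97.7] [ 83.8  19.8   2.8  -0.  -73.  -91.5] 0.08787986154685502 0.0 [-0.5 -0.2 -0.5]
tool travel units [ 2.765e+01 -1.420e+01 -2.000e-02]
```

```bash
python3 -m handwheel '[{"grip":-1,"travel":[1,-0.5,0],"spin":0},{"grip":-1,"travel":[1,-0.5,0],"spin":0},{"grip":-1,"travel":[1,-0.5,0],"spin":0},{"grip":-1,"travel":[1,-0.5,0],"spin":0},{"grip":-1,"travel":[1,-0.5,0],"spin":0},{"grip":-1,"travel":[1,-0.5,0],"spin":0},{"grip":-1,"travel":[1,-0.5,0],"spin":0},{"grip":-1,"travel":[1,-0.5,0],"spin":0}]'
python3 -m handwheel '[{"grip":-1,"travel":[1,-0.5,0],"spin":0},{"grip":-1,"travel":[1,-0.5,0],"spin":0},{"grip":-1,"travel":[1,-0.5,0],"spin":0},{"grip":-1,"travel":[1,-0.5,0],"spin":0},{"grip":-1,"travel":[1,-0.5,0],"spin":0},{"grip":-1,"travel":[1,-0.5,0],"spin":0},{"grip":-1,"travel":[1,-0.5,0],"spin":0},{"grip":-1,"travel":[1,-0.5,0],"spin":0}]'
cat > c.py <<'E'
from h import *
import sys
c,T,im=snap('wrist',sys.argv[1])
np.savez('pics/'+sys.argv[1]+'.npz',T=T)
print(telemetry.get_state()['time_s'],telemetry.get_state()['tcp_pos'].round(3))
for t in sys.argv[2:]:
    print(t,[(np.round(d['position']).tolist(),round(d['p'],2)) for d in models.find_in('wrist',t)])
E
python3 c.py w1.png optics
python3 -m handwheel '[{"grip":-1,"travel":[1,-0.5,0],"spin":0},{"grip":-1,"travel":[1,-0.5,0],"spin":0},{"grip":-1,"travel":[1,-0.5,0],"spin":0},{"grip":-1,"travel":[1,-0.5,0],"spin":0},{"grip":-1,"travel":[1,-0.5,0],"spin":0},{"grip":-1,"travel":[1,-0.5,0],"spin":0},{"grip":-1,"travel":[1,-0.5,0],"spin":0},{"grip":-1,"travel":[1,-0.5,0],"spin":0}]'
python3 -m handwheel '[{"grip":-1,"travel":[1,-0.5,0],"spin":0},{"grip":-1,"travel":[1,-0.5,0],"spin":0},{"grip":-1,"travel":[0,0,0],"spin":0},{"grip":-1,"travel":[0,0,0],"spin":0}]'
python3 c.py w2.png blank standard sample rack
```

```text
time_s: 4.0
tcp_pos: [0.3335, 0.4093, 0.2596]
eef_rot: [-180.0, 0.0, -97.7]
contact_force: [-0.1, -0.4, -0.5]
gripper_width: 0.0875
gripper_force: 0.0
time_s: 5.0
tcp_pos: [0.4054, 0.1974, 0.2596]
eef_rot: [-180.0, 0.0, -97.7]
contact_force: [0.4, 0.6, 0.6]
gripper_width: 0.0873
gripper_force: 0.0
5.05 [0.406 0.195 0.26 ]
optics [([124.0, 177.0], 0.65), ([56.0, 7.0], 0.59), ([195.0, 6.0], 0.24)]
time_s: 6.1
tcp_pos: [0.4774, -0.0136, 0.2596]
eef_rot: [-180.0, 0.0, -97.7]
contact_force: [0.5, 0.8, 0.0]
gripper_width: 0.0874
gripper_force: 0.0
time_s: 6.6
tcp_pos: [0.4951, -0.0654, 0.2594]
eef_rot: [180.0, 0.0, -97.8]
contact_force: [0.5, -0.2, 0.2]
gripper_width: 0.0876
gripper_force: 0.0
6.65 [ 0.495 -0.065  0.26 ]
blank [([158.0, 166.0], 0.58)]
standard [([65.0, 180.0], 0.64), ([144.0, 126.0], 0.6)]
sample [([151.0, 81.0], 0.85), ([161.0, 119.0], 0.43)]
rack [([285.0, 140.0], 0.88)]
```

View pics/w2.png

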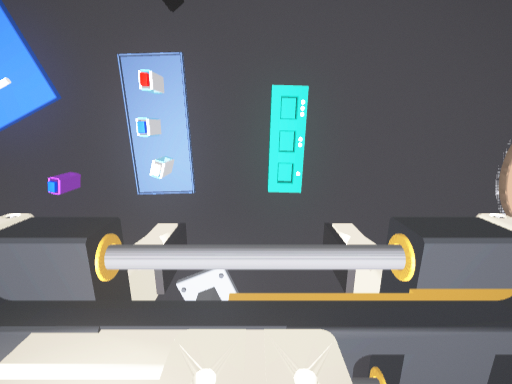

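View pics/w1.png

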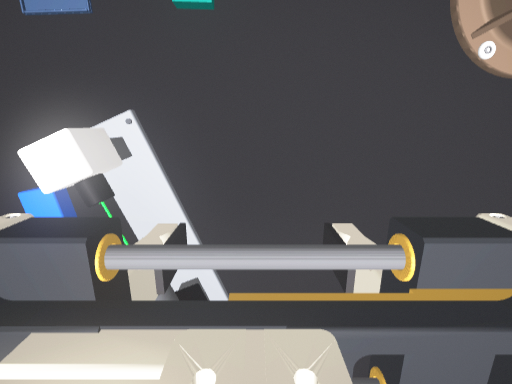

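Wrist view w2: the tray has red (148,80), blue (143,127) and white (158,168) stoppers; the rack has one dot at (298,174), two at (300,141), three at (303,105). Purple look-alike at (60,184), black one at (173,3). Descend for a closer look.

```bash
python3 -m handwheel '[{"grip":-1,"travel":[0,-0.5,1],"spin":0},{"grip":-1,"travel":[0,-0.5,1],"spin":0},{"grip":-1,"travel":[0,0,1],"spin":0},{"grip":-1,"travel":[0,0,0.5],"spin":0},{"grip":-1,"travel":[0,0,0],"spin":0},{"grip":-1,"travel":[0,0,0],"spin":0}]'
python3 c.py w3.png
python3 - <<'E'
import cv2
im=cv2.imread('pics/w3.png');cv2.imwrite('pics/w3c.png',cv2.resize(im[0:215,60:345],None,fx=2.79,fy=2.79,interpolation=cv2.INTER_CUBIC))
E
```

```text
time_s: 7.6
tcp_pos: [0.5208, -0.0685, 0.1731]
eef_rot: [-179.9, 0.0, -97.7]
contact_force: [0.2, -0.2, -0.1]
gripper_width: 0.0878
gripper_force: 0.0
7.65 [ 0.521 -0.068  0.173]
```

View pics/w3c.png

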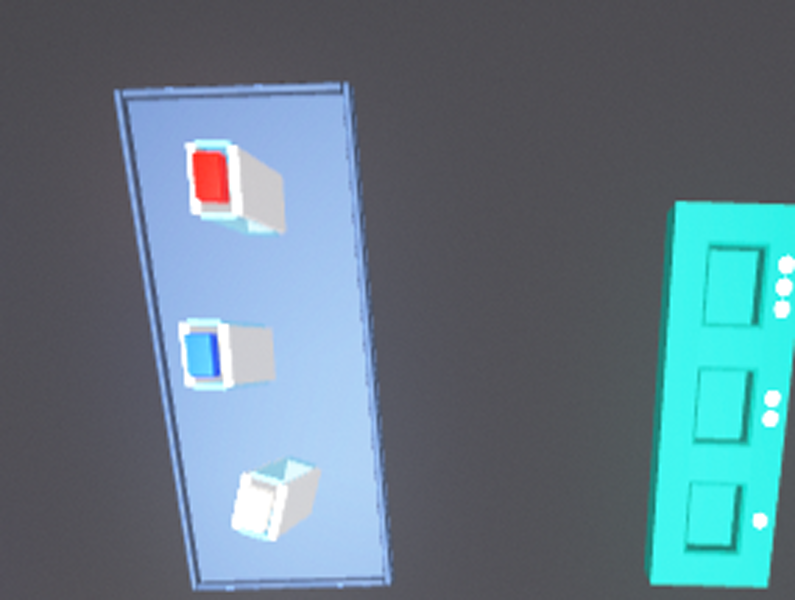

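Crop w3c: red (210,177), blue (202,355) and white (257,505) stoppers; pocket 1 opening around (713,517), pocket 2 (723,405), pocket 3 (734,285). All three cuvettes have frosted sides facing left and right, and the choice matches the description.

```bash
cat > d.py <<'E'
from h import *
c=viewer.calibration('wrist');T=np.load('pics/w3.png.npz')['T'];T2=np.load('pics/w2.png.npz')['T']
f=lambda p:(60+(p[0]+.5)/2.79-.5,(p[1]+.5)/2.79-.5)
Q={'red':[(187,143),(237,143),(243,216),(194,217)],'blue':[(180,321),(226,321),(233,387),(186,387)],'white':[(245,472),(287,483),(276,540),(232,528)],
'P1':[(690,484),(741,484),(737,551),(686,549)],'P2':[(700,368),(752,370),(746,442),(694,442)],'P3':[(709,245),(766,247),(758,325),(703,325)]}
W2={'red':(146,80),'blue':(142,127),'white':(157,169),'P1':(285.5,172.5),'P2':(287,141),'P3':(288.5,108)}
for n,q in Q.items():
    z=.022 if n[0]=='P' else .05
    P=np.array([atz(c,T,f(p),z) for p in q]);m=P.mean(0)
    ex=(P[0]+P[3]-P[1]-P[2])/2;ey=(P[3]+P[2]-P[0]-P[1])/2
    t=tri([ray(c,T,np.mean([f(p) for p in q],0)),ray(c,T2,W2[n])])
    print(n,m.round(4),'size',np.linalg.norm(ex).round(4),np.linalg.norm(ey).round(4),'yaw',np.degrees([np.arctan2(ex[1],ex[0]),np.arctan2(-ey[0],ey[1])]).round(1),'tri',t.round(3))
E
python3 d.py
```

```text
red [ 0.6142 -0.2053  0.05  ] size 0.0167 0.0226 yaw [-7.2 -8.8] tri [ 0.61  -0.203  0.062]
blue [ 0.6315 -0.1504  0.05  ] size 0.0166 0.0228 yaw [-7.7 -8.7] tri [ 0.642 -0.151  0.025]
white [ 0.6254 -0.0939  0.05  ] size 0.0163 0.0227 yaw [-23.4 -24.8] tri [ 0.633 -0.091  0.032]
P1 [ 0.4512 -0.0595  0.022 ] size 0.0212 0.0281 yaw [-8.9 -7.7] tri [ 0.449 -0.057  0.012]
P2 [ 0.444  -0.1046  0.022 ] size 0.0208 0.0288 yaw [-8.8 -8.9] tri [ 0.442 -0.104  0.014]
P3 [ 0.4366 -0.1493  0.022 ] size 0.0215 0.0287 yaw [-8.7 -9.3] tri [ 0.436 -0.149  0.021]
```

```bash
cat > e.py <<'E'
from h import *
c=viewer.calibration('wrist');T=np.load('pics/w3.png.npz')['T'];ct,Tt=cam('top')
def cen(f,lo,hi,box):
    im=cv2.imread('pics/'+f)[box[1]:box[3],box[0]:box[2]];im=cv2.resize(im,None,fx=4,fy=4,interpolation=cv2.INTER_CUBIC)
    m=cv2.inRange(cv2.cvtColor(im,cv2.COLOR_BGR2HSV),lo,hi);M=cv2.moments(m,True)
    return ((M['m10']/M['m00']+.5)/4-.5+box[0],(M['m01']/M['m00']+.5)/4-.5+box[1]),M['m00']/16
for n,lo,hi,b1,b2 in(('red',(0,170,120),(8,255,255),(120,45,150,80),(318,166,332,182)),('blue',(98,150,170),(112,255,255),(120,112,142,142),(294,158,310,172)),('white',(0,0,215),(180,25,255),(140,165,165,195),(268,160,288,178))):
    a,na=cen('w3.png',lo,hi,b1);b,nb=cen('top0.png',lo,hi,b2)
    print(n,np.round(a,1),na,np.round(b,1),nb,'tri',tri([ray(c,T,a),ray(ct,Tt,b)]).round(4),'w@.056',atz(c,T,a,.056).round(4),'top',atz(ct,Tt,b,.056).round(4))
for n,P in (('P1',(.4512,-.0595,.022)),('P3',(.4366,-.1493,.022))): print(n,proj(ct,Tt,np.array(P)).round(1))
E
python3 e.py; python3 -c "
import cv2
im=cv2.imread('pics/top0.png');cv2.imwrite('pics/t0c.png',cv2.resize(im[140:265,240:350],None,fx=4.7,fy=4.7,interpolation=cv2.INTER_CUBIC))"
```

```text
red [134.5  62.8] 166.3125 [324.8 172.8] 6.625 tri [ 0.6133 -0.2056  0.0569] w@.056 [ 0.6138 -0.2053  0.056 ] top [ 0.6132 -0.2063  0.056 ]Traceback (most recent call last):
  File "e.py", line 8, in <module>
    a,na=cen('w3.png',lo,hi,b1);b,nb=cen('top0.png',lo,hi,b2)
                                     ~~~^^^^^^^^^^^^^^^^^^^^^
  File "e.py", line 6, in cen
    return ((M['m10']/M['m00']+.5)/4-.5+box[0],(M['m01']/M['m00']+.5)/4-.5+box[1]),M['m00']/16
             ~~~~~~~~^~~~~~~~~
ZeroDivisionError: float division by zero
```

View pics/t0c.png

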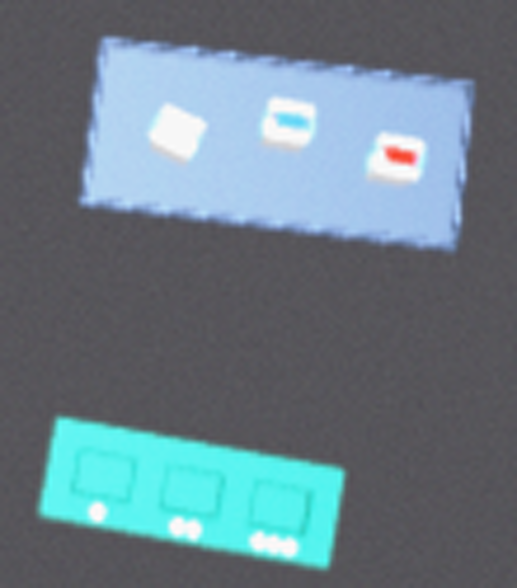

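Crop t0c: white (177,132), blue (293,121) and red (400,155) stand on the tray, pockets at (105,475), (192,491), (281,505). These agree with w3, and the stopper height triangulates to 57 mm. Now to the blank.

```bash
python3 -m handwheel '[{"grip":-1,"travel":[0,-1,0],"spin":1},{"grip":-1,"travel":[0,-1,0],"spin":1},{"grip":-1,"travel":[0,-1,0],"spin":1},{"grip":-1,"travel":[0,-1,0],"spin":0.25},{"grip":-1,"travel":[0,0,0],"spin":0},{"grip":-1,"travel":[0,0,0],"spin":0}]'
python3 s.py 0.6254 -0.0939 0.03 -114
python3 - <<'E'
from h import *
c=viewer.calibration('wrist');T=np.load('pics/w3.png.npz')['T'];ct,Tt=cam('top')
for n,p,b in(('blue',(.6315,-.1504,.053),(302,165.4)),('P1',(.4512,-.0595,.022),(261.9,240.7)),('P2',(.444,-.1046,.022),(280.4,244.1)),('P3',(.4366,-.1493,.022),(299.4,247.1))):
    p=np.array(p);d=p-T[:3,3]
    print(n,tri([(T[:3,3],d/np.linalg.norm(d)),ray(ct,Tt,b)]).round(4),atz(ct,Tt,b,p[2]).round(4))
E
```

```text
time_s: 8.4
tcp_pos: [0.616, -0.0948, 0.1724]
eef_rot: [-180.0, 0.0, -114.0]
contact_force: [-0.7, 0.2, -0.1]
gripper_width: 0.0878
gripper_force: 0.0
8.4 [ 0.616  -0.0948  0.1724] [-1.7999e+02  1.0000e-02 -1.1398e+02] [  9.2  18.3 -11.1  -0.  -60.6 -33.2] 0.08775822533940487 0.0 [-0.7  0.2 -0.1]
tool travel units [-0.18 -0.33  5.7 ]
spin units 0.0037861025120207613
blue [ 0.6294 -0.1511  0.0582] [ 0.6304 -0.1525  0.053 ]
P1 [ 0.4503 -0.0597  0.0209] [ 0.4496 -0.0601  0.022 ]
P2 [ 0.4425 -0.1046  0.0175] [ 0.4423 -0.1049  0.022 ]
P3 [ 0.4362 -0.1501  0.0211] [ 0.436  -0.1508  0.022 ]
```

```bash
python3 -m handwheel '[{"grip":-1,"travel":[-0.18,-0.33,1],"spin":0},{"grip":-1,"travel":[0,0,1],"spin":0},{"grip":-1,"travel":[0,0,1],"spin":0},{"grip":-1,"travel":[0,0,1],"spin":0},{"grip":-1,"travel":[0,0,1],"spin":0},{"grip":-1,"travel":[0,0,0.7],"spin":0},{"grip":-1,"travel":[0,0,0],"spin":0},{"grip":-1,"travel":[0,0,0],"spin":0}]' 15
python3 -m handwheel '[{"grip":1,"travel":[0,0,0],"spin":0},{"grip":1,"travel":[0,0,0],"spin":0},{"grip":1,"travel":[0,0,0],"spin":0},{"grip":1,"travel":[0,0,0],"spin":0},{"grip":1,"travel":[0,0,0],"spin":0},{"grip":1,"travel":[0,0,0],"spin":0},{"grip":1,"travel":[0,0,0],"spin":0},{"grip":1,"travel":[0,0,0],"spin":0}]' 15
```

```text
time_s: 9.4
tcp_pos: [0.6262, -0.094, 0.0306]
eef_rot: [-179.9, 0.0, -114.0]
contact_force: [0.1, -0.3, 0.2]
gripper_width: 0.0876
gripper_force: 0.0
time_s: 10.4
tcp_pos: [0.6256, -0.094, 0.0295]
eef_rot: [180.0, -0.0, -114.0]
contact_force: [-0.0, -0.1, -0.5]
gripper_width: 0.0169
gripper_force: 15.0
```

```bash
python3 -m handwheel '[{"grip":1,"travel":[0,0,-0.5],"spin":0},{"grip":1,"travel":[0,0,-0.9],"spin":0},{"grip":1,"travel":[0,0,-0.8],"spin":0},{"grip":1,"travel":[0,0,0],"spin":-1},{"grip":1,"travel":[0,0,0],"spin":-1},{"grip":1,"travel":[0,0,0],"spin":-1},{"grip":1,"travel":[0,0,0],"spin":0}]'
python3 s.py 0.4506 -0.0596 0.035 -99
```

```text
time_s: 11.28
tcp_pos: [0.6258, -0.0941, 0.0854]
eef_rot: [-180.0, 0.0, -99.0]
contact_force: [0.3, 1.1, -0.4]
gripper_width: 0.0167
gripper_force: 15.0
11.275 [ 0.6258 -0.0941  0.0854] [-1.7995e+02  1.0000e-02 -9.9010e+01] [  9.1  23.9 -15.4   0.  -50.7 -18.1] 0.01674664434414732 14.999267309904099 [ 0.3  1.1 -0.4]
tool travel units [-0.26  7.14  2.01]
spin units -0.0026747220230618042
```

```bash
python3 -m handwheel '[{"grip":1,"travel":[0,0.9,0],"spin":0},{"grip":1,"travel":[0,0.9,0],"spin":0},{"grip":1,"travel":[-0.13,0.9,0],"spin":0},{"grip":1,"travel":[-0.13,0.9,0],"spin":0},{"grip":1,"travel":[0,0.9,0],"spin":0},{"grip":1,"travel":[0,0.9,0],"spin":0},{"grip":1,"travel":[0,0.9,0.4],"spin":0},{"grip":1,"travel":[0,0.84,0.6],"spin":0}]'
python3 -m handwheel '[{"grip":1,"travel":[0,0,0],"spin":0},{"grip":1,"travel":[0,0,0.4],"spin":0},{"grip":1,"travel":[0,0,0.12],"spin":0},{"grip":1,"travel":[0,0,0.12],"spin":0},{"grip":1,"travel":[0,0,0],"spin":0}]'
python3 s.py 0.4506 -0.0596 0.035 -99
```

```text
time_s: 12.28
tcp_pos: [0.4502, -0.0595, 0.0602]
eef_rot: [-179.9, 0.0, -99.1]
contact_force: [0.3, 0.4, -1.0]
gripper_width: 0.0169
gripper_force: 15.0
time_s: 12.9
tcp_pos: [0.4503, -0.0598, 0.0433]
eef_rot: [180.0, -0.0, -99.0]
contact_force: [0.0, -0.6, -0.8]
gripper_width: 0.0167
gripper_force: 15.0
12.9 [ 0.4503 -0.0598  0.0433] [ 1.7997e+02 -2.0000e-02 -9.9000e+01] [ 17.4  13.  -40.3   0.  -36.7 -26.4] 0.016682941138921326 14.999820291996002 [ 0.  -0.6 -0.8]
tool travel units [-0.01 -0.01  0.33]
spin units -0.0006388536677405909
```

```bash
python3 -m handwheel '[{"grip":1,"travel":[0,0,0.1],"spin":0},{"grip":1,"travel":[0,0,0.1],"spin":0},{"grip":1,"travel":[0,0,0.1],"spin":0},{"grip":1,"travel":[0,0,0],"spin":0},{"grip":1,"travel":[0,0,0],"spin":0}]'
python3 s.py
```

```text
time_s: 13.52
tcp_pos: [0.4503, -0.0598, 0.0362]
eef_rot: [-180.0, -0.0, -99.0]
contact_force: [-0.4, 0.3, 3.2]
gripper_width: 0.0169
gripper_force: 15.0
13.525 [ 0.4503 -0.0598  0.0362] [-179.99   -0.    -98.98] [ 17.4  13.7 -40.8   0.  -35.6 -26.4] 0.016926328815818195 15.000612884759903 [-0.4  0.3  3.2]
```

```bash
python3 -m handwheel '[{"grip":-1,"travel":[0,0,0],"spin":0},{"grip":-1,"travel":[0,0,0],"spin":0},{"grip":-1,"travel":[0,0,0],"spin":0},{"grip":-1,"travel":[0,0,0],"spin":0},{"grip":-1,"travel":[0,0,-0.5],"spin":0},{"grip":-1,"travel":[0,0,-1],"spin":0},{"grip":-1,"travel":[0,0,-1],"spin":0},{"grip":-1,"travel":[-1,0,-1],"spin":0}]'
python3 -m handwheel '[{"grip":-1,"travel":[-1,-0.7,-1],"spin":0},{"grip":-1,"travel":[-1,-0.7,-0.5],"spin":0},{"grip":-1,"travel":[0,-0.7,0],"spin":0},{"grip":-1,"travel":[0,0,0],"spin":0},{"grip":-1,"travel":[0,0,0],"spin":0}]'
python3 c.py w4.png
python3 - <<'E'
import cv2
im=cv2.imread('pics/w4.png');cv2.imwrite('pics/w4c.png',cv2.resize(im[0:215,100:385],None,fx=2.79,fy=2.79,interpolation=cv2.INTER_CUBIC))
E
```

```text
time_s: 14.52
tcp_pos: [0.454, -0.0356, 0.1252]
eef_rot: [-180.0, 0.0, -99.1]
contact_force: [1.0, -0.1, -0.9]
gripper_width: 0.0865
gripper_force: 0.0
time_s: 15.15
tcp_pos: [0.5128, 0.0053, 0.1604]
eef_rot: [179.9, -0.0, -99.0]
contact_force: [-0.8, -0.4, -0.7]
gripper_width: 0.0871
gripper_force: 0.0
15.2 [0.513 0.005 0.161]
```

View pics/w4c.png

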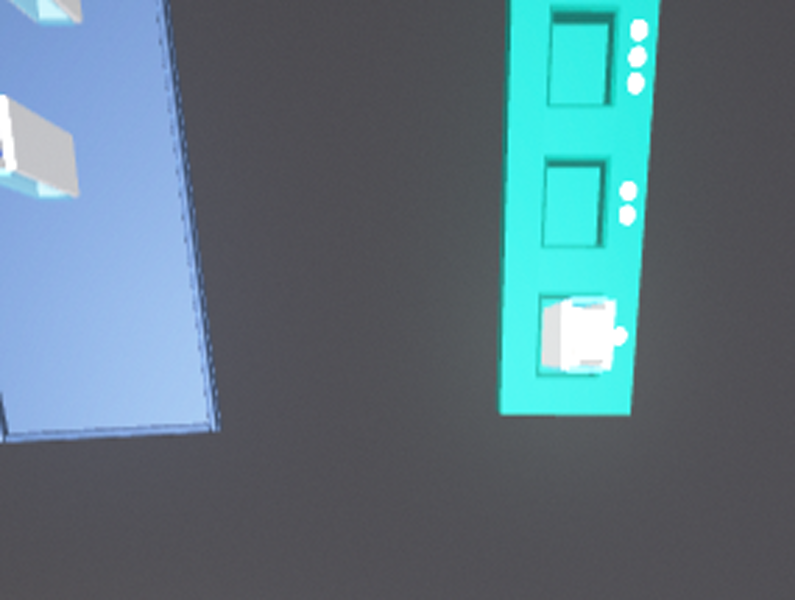

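Crop w4c: the blank sits in pocket 1, stopper side at (586,335), upright. Pocket 2 is empty, centred at about (574,204). Verify numerically.

```bash
python3 - <<'E'
from h import *
c=viewer.calibration('wrist');T=np.load('pics/w4.png.npz')['T']
f=lambda p:(100+(p[0]+.5)/2.79-.5,(p[1]+.5)/2.79-.5)
for n,z,q in(('blank',.055,[(558,298),(615,301),(612,372),(558,370)]),('P2',.022,[(547,159),(606,160),(602,247),(543,247)]),('P3',.022,[(553,9),(615,12),(611,106),(549,105)])):
    P=np.array([atz(c,T,f(p),z) for p in q]);print(n,P.mean(0).round(4),np.linalg.norm(P[0]-P[1]).round(4),np.linalg.norm(P[1]-P[2]).round(4))
print(atz(c,T,f((538,295)),.022),atz(c,T,f((538,377)),.022))
E
python3 s.py 0.6308 -0.1510 0.03 -98.3
```

```text
blank [ 0.4512 -0.0582  0.055 ] 0.0187 0.0226
P2 [ 0.4438 -0.1036  0.022 ] 0.0209 0.0287
P3 [ 0.4363 -0.1487  0.022 ] 0.021 0.0283
[ 0.46040872 -0.07485372  0.022     ] [ 0.46398236 -0.04553606  0.022     ]
15.2 [0.5128 0.0053 0.1606] [ 1.7992e+02 -4.0000e-02 -9.9040e+01] [ 22.5   9.  -25.5  -0.  -55.6 -31.6] 0.08762054457840623 0.0 [ 0.2 -0.5 -0.5]
tool travel units [ 5.43 -5.65  5.22]
spin units -0.14727974516139283
```

```bash
python3 -m handwheel '[{"grip":-1,"travel":[0.9,-0.94,0],"spin":-0.15},{"grip":-1,"travel":[0.9,-0.94,0],"spin":0},{"grip":-1,"travel":[0.9,-0.94,0],"spin":0},{"grip":-1,"travel":[0.9,-0.94,0],"spin":0},{"grip":-1,"travel":[0.9,-0.94,0],"spin":0},{"grip":-1,"travel":[0.9,-0.94,0],"spin":0},{"grip":-1,"travel":[0,0,0],"spin":0},{"grip":-1,"travel":[0,0,0],"spin":0}]'
python3 s.py 0.6310 -0.1505 0.03 -98.3
```

```text
time_s: 16.2
tcp_pos: [0.6328, -0.1481, 0.1606]
eef_rot: [179.9, 0.0, -98.3]
contact_force: [0.6, 0.7, -0.1]
gripper_width: 0.0879
gripper_force: 0.0
16.2 [ 0.6328 -0.1481  0.1606] [179.93   0.   -98.29] [  4.   21.3  -8.3  -0.  -60.5 -12.3] 0.08791020535789061 0.0 [ 0.6  0.7 -0.1]
tool travel units [0.11 0.05 5.22]
spin units 0.002970481286951099
```

```bash
python3 -m handwheel '[{"grip":-1,"travel":[0.11,0.05,1],"spin":0},{"grip":-1,"travel":[0,0,1],"spin":0},{"grip":-1,"travel":[0,0,1],"spin":0},{"grip":-1,"travel":[0,0,1],"spin":0},{"grip":-1,"travel":[0,0,0.7],"spin":0},{"grip":-1,"travel":[0,0,0.5],"spin":0},{"grip":-1,"travel":[0,0,0],"spin":0},{"grip":-1,"travel":[0,0,0],"spin":0}]' 15
python3 -m handwheel '[{"grip":1,"travel":[0,0,0],"spin":0},{"grip":1,"travel":[0,0,0],"spin":0},{"grip":1,"travel":[0,0,0],"spin":0},{"grip":1,"travel":[0,0,0],"spin":0},{"grip":1,"travel":[0,0,0],"spin":0},{"grip":1,"travel":[0,0,0],"spin":0},{"grip":1,"travel":[0,0,0],"spin":0}]' 15
python3 -m handwheel '[{"grip":1,"travel":[0,0,-0.5],"spin":0},{"grip":1,"travel":[0,0,-0.9],"spin":0},{"grip":1,"travel":[0,0,-0.9],"spin":0.14},{"grip":1,"travel":[0,0,0],"spin":0},{"grip":1,"travel":[0,0,0],"spin":0}]' 
python3 s.py 0.4437 -0.1045 0.036 -99
```

```text
time_s: 17.2
tcp_pos: [0.6327, -0.1505, 0.0319]
eef_rot: [-179.9, 0.0, -98.2]
contact_force: [-0.1, -0.3, 0.1]
gripper_width: 0.0875
gripper_force: 0.0
time_s: 18.08
tcp_pos: [0.6321, -0.1505, 0.031]
eef_rot: [180.0, -0.0, -98.2]
contact_force: [-0.6, -1.1, 0.2]
gripper_width: 0.0233
gripper_force: 0.0
time_s: 18.7
tcp_pos: [0.6319, -0.1504, 0.0887]
eef_rot: [-180.0, 0.0, -98.9]
contact_force: [1.0, -0.5, -0.3]
gripper_width: 0.0166
gripper_force: 15.0
18.7 [ 0.6319 -0.1504  0.0887] [-1.7999e+02  2.0000e-02 -9.8940e+01] [  3.8  25.1 -12.9  -0.  -52.1 -12.7] 0.016604275879724715 14.990593045949936 [ 1.  -0.5 -0.3]
tool travel units [-0.64  7.72  2.11]
spin units 0.012869639236433273
```

The fingers were still at 23 mm when the lift began, so the grip may be higher on the standard. I'll check its height from the side view before inserting.

```bash
python3 -m handwheel '[{"grip":1,"travel":[0,0.96,0],"spin":0},{"grip":1,"travel":[0,0.96,0],"spin":0},{"grip":1,"travel":[-0.3,0.96,0],"spin":0},{"grip":1,"travel":[-0.34,0.96,0],"spin":0},{"grip":1,"travel":[0,0.96,0],"spin":0},{"grip":1,"travel":[0,0.96,0],"spin":0},{"grip":1,"travel":[0,0.96,0.4],"spin":0},{"grip":1,"travel":[0,1,0.4],"spin":0}]'
python3 -m handwheel '[{"grip":1,"travel":[0,0,0],"spin":0},{"grip":1,"travel":[0,0,0],"spin":0}]'
python3 s.py 0.4437 -0.1045 0.036 -99
python3 - <<'E'
from h import *
c,T,im=snap('side','side1.png')
s=telemetry.get_state();p=s['tcp_pos']
for dz in(0,.027,-.025,-.035): print(dz,proj(c,T,p+[0,0,dz]).round(1))
im=im[180:340,150:310]
cv2.imwrite('pics/s1c.png',cv2.resize(cv2.cvtColor(im,cv2.COLOR_RGB2BGR),None,fx=3.7,fy=3.7,interpolation=cv2.INTER_CUBIC))
E
```

```text
time_s: 19.7
tcp_pos: [0.4427, -0.1047, 0.0679]
eef_rot: [180.0, -0.0, -98.9]
contact_force: [-0.2, 0.2, -0.7]
gripper_width: 0.0169
gripper_force: 15.0
time_s: 19.95
tcp_pos: [0.4444, -0.1047, 0.0686]
eef_rot: [-180.0, -0.0, -98.9]
contact_force: [1.3, -0.4, -0.0]
gripper_width: 0.0171
gripper_force: 15.0
19.95 [ 0.4444 -0.1047  0.0686] [-1.7999e+02 -1.0000e-02 -9.8900e+01] [ 11.6  10.7 -38.6   0.  -40.7 -20.5] 0.017093889817223342 14.990571588277817 [ 1.3 -0.4 -0. ]
tool travel units [-0.    0.03  1.3 ]
spin units 0.019041716793472573
0 [220.9 241.1]
0.027 [220.4 230. ]
-0.025 [221.3 250.9]
-0.035 [221.5 254.8]
```

View pics/s1c.png

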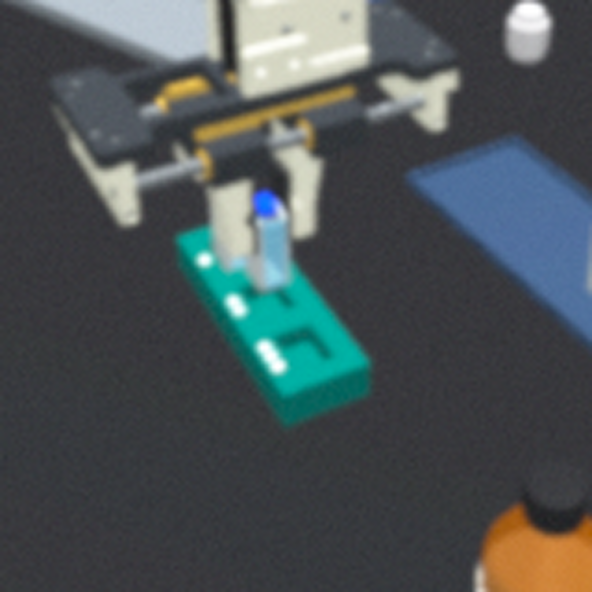

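```bash
python3 - <<'E'
from h import *
c,T=cam('side');p=telemetry.get_state()['tcp_pos'];a=np.radians(-9)
Z=R.from_euler('z',a).as_matrix()
F=lambda P:((proj(c,T,P)-[150,180]+.5)*3.7-.5).round(0)
for o in(.024,.027,.03,.033,.036):
    print(o,'bot',[F(p+Z@[x,-.012,-o]).tolist() for x in(-.006,.006)],'top front',[F(p+Z@[x,-.012,.045-o]).tolist() for x in(-.006,.006)],'stop',[F(p+Z@[x,-.0075,.051-o]).tolist() for x in(-.005,.005)],F(p+[0,0,.051-o]))
print('tips',F(p+Z@[-.0085,0,-.008]),F(p+Z@[.0085,-.0095,-.008]))
for q in((.4584,-.154+.0047),): pass
for i,P in enumerate([(.4363,-.149,.022),(.4437,-.1045,.022)]): print([F(np.array(P)+Z@[x,y,0]).tolist() for x in(-.0105,.0105) for y in(-.014,.014)])
print('rack corner',F(np.array([.4437,-.1045,.022])+Z@[-.025,-.075,0]),F(np.array([.4437,-.1045,.022])+Z@[.025,-.075,0]))
E
```

```text
0.024 bot [[264.0, 278.0], [284.0, 271.0]] top front [[261.0, 211.0], [282.0, 204.0]] stop [[259.0, 196.0], [276.0, 191.0]] [262. 186.]
0.027 bot [[265.0, 282.0], [285.0, 275.0]] top front [[261.0, 215.0], [282.0, 209.0]] stop [[259.0, 201.0], [276.0, 196.0]] [262. 191.]
0.03 bot [[265.0, 287.0], [285.0, 280.0]] top front [[262.0, 220.0], [282.0, 213.0]] stop [[259.0, 206.0], [277.0, 200.0]] [262. 196.]
0.033 bot [[265.0, 291.0], [285.0, 284.0]] top front [[262.0, 224.0], [282.0, 218.0]] stop [[260.0, 210.0], [277.0, 205.0]] [262. 200.]
0.036 bot [[265.0, 295.0], [285.0, 288.0]] top front [[262.0, 229.0], [283.0, 222.0]] stop [[260.0, 215.0], [277.0, 209.0]] [263. 205.]
tips [250. 244.] [286. 244.]
[[293.0, 366.0], [271.0, 334.0], [329.0, 353.0], [306.0, 322.0]]
[[258.0, 316.0], [238.0, 287.0], [293.0, 303.0], [271.0, 275.0]]
rack corner [282. 395.] [368. 362.]
```

The side crop shows the standard upright in the fingers, window bottom at (270,288), above pocket 2. The underside is about 31 mm below the TCP, so floor contact should come at TCP z of about 0.041.

```bash
python3 -m handwheel '[{"grip":1,"travel":[0,0,0.35],"spin":0},{"grip":1,"travel":[0,0,0.15],"spin":0},{"grip":1,"travel":[0,0,0.1],"spin":0},{"grip":1,"travel":[0,0,0.1],"spin":0},{"grip":1,"travel":[0,0,0],"spin":0},{"grip":1,"travel":[0,0,0],"spin":0}]'
python3 -m handwheel '[{"grip":1,"travel":[0,0,0.1],"spin":0},{"grip":1,"travel":[0,0,0.1],"spin":0},{"grip":1,"travel":[0,0,0],"spin":0},{"grip":1,"travel":[0,0,0],"spin":0}]'
```

```text
time_s: 20.75
tcp_pos: [0.444, -0.1047, 0.0512]
eef_rot: [-180.0, 0.0, -98.9]
contact_force: [0.3, 0.8, -0.4]
gripper_width: 0.0165
gripper_force: 15.0
time_s: 21.25
tcp_pos: [0.4439, -0.1047, 0.046]
eef_rot: [180.0, -0.0, -98.9]
contact_force: [0.5, -0.5, -0.1]
gripper_width: 0.0167
gripper_force: 15.0
```

```bash
python3 -m handwheel '[{"grip":1,"travel":[0,0,0.08],"spin":0},{"grip":1,"travel":[0,0,0.08],"spin":0},{"grip":1,"travel":[0,0,0],"spin":0},{"grip":1,"travel":[0,0,0],"spin":0}]'
python3 -m handwheel '[{"grip":1,"travel":[0,0,0.04],"spin":0},{"grip":1,"travel":[0,0,0.04],"spin":0},{"grip":1,"travel":[0,0,0],"spin":0},{"grip":1,"travel":[0,0,0],"spin":0}]'
```

```text
time_s: 21.75
tcp_pos: [0.4441, -0.1048, 0.0428]
eef_rot: [-180.0, -0.0, -98.9]
contact_force: [-3.9, 1.7, 13.0]
gripper_width: 0.0166
gripper_force: 15.0
time_s: 22.25
tcp_pos: [0.4441, -0.1049, 0.0415]
eef_rot: [-180.0, -0.0, -98.9]
contact_force: [-6.9, 1.7, 21.9]
gripper_width: 0.0169
gripper_force: 15.0
```

```bash
python3 -m handwheel '[{"grip":1,"travel":[0,0,-0.06],"spin":0},{"grip":-1,"travel":[0,0,0],"spin":0},{"grip":-1,"travel":[0,0,0],"spin":0},{"grip":-1,"travel":[0,0,0],"spin":0},{"grip":-1,"travel":[0,0,0],"spin":0},{"grip":-1,"travel":[0,0,-0.5],"spin":0},{"grip":-1,"travel":[0,0,-1],"spin":0},{"grip":-1,"travel":[0,0,-1],"spin":0}]'
python3 -m handwheel '[{"grip":-1,"travel":[-0.8,-0.8,-0.8],"spin":0},{"grip":-1,"travel":[-0.8,-0.8,-0.8],"spin":0},{"grip":-1,"travel":[-0.8,-0.8,0],"spin":0},{"grip":-1,"travel":[0,-0.8,0],"spin":0},{"grip":-1,"travel":[0,0,0],"spin":0},{"grip":-1,"travel":[0,0,0],"spin":0}]'
python3 c.py w5.png
python3 - <<'E'
import cv2
im=cv2.imread('pics/w5.png');cv2.imwrite('pics/w5c.png',cv2.resize(im[0:215,100:385],None,fx=2.79,fy=2.79,interpolation=cv2.INTER_CUBIC))
E
```

```text
time_s: 23.25
tcp_pos: [0.444, -0.1047, 0.1055]
eef_rot: [-180.0, -0.0, -98.9]
contact_force: [0.9, 0.6, -0.7]
gripper_width: 0.0814
gripper_force: 0.0
time_s: 24.0
tcp_pos: [0.5316, -0.058, 0.1443]
eef_rot: [180.0, 0.0, -99.0]
contact_force: [0.0, 1.1, 0.1]
gripper_width: 0.0873
gripper_force: 0.0
24.05 [ 0.532 -0.058  0.144]
```

View pics/w5c.png

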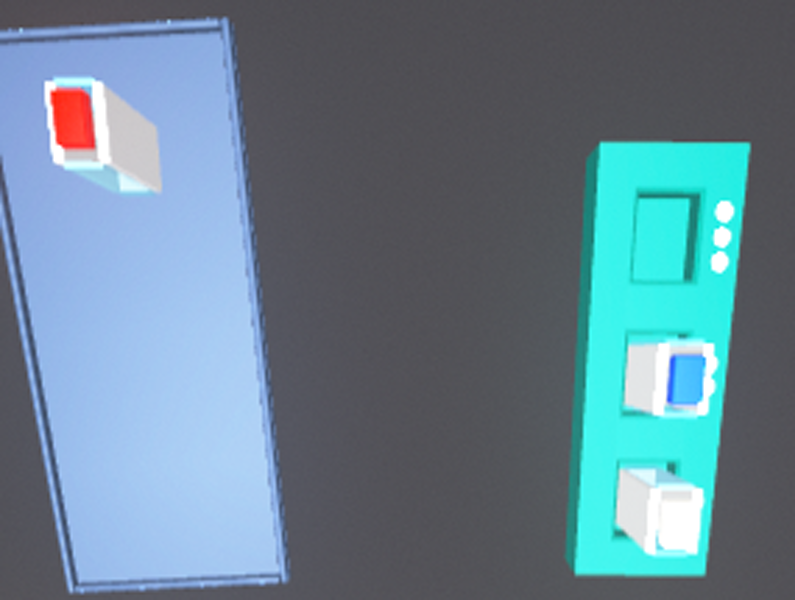

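Crop w5c: blue in pocket 2 (685,378) and white in pocket 1 (675,520), both seated. The red sample is at (73,120), alone on the tray. Now measure these and the beam.

```bash
python3 - <<'E'
from h import *
c=viewer.calibration('wrist');T=np.load('pics/w5.png.npz')['T']
f=lambda p:(100+(p[0]+.5)/2.79-.5,(p[1]+.5)/2.79-.5)
for n,z,q in(('blue',.055,[(659,342),(716,342),(710,415),(655,415)]),('white',.055,[(652,488),(703,489),(697,556),(647,556)]),('red',.05,[(46,84),(101,80),(108,162),(57,167)])):
    P=np.array([atz(c,T,f(p),z) for p in q]);ey=P[3]+P[2]-P[0]-P[1]
    print(n,P.mean(0).round(4),np.linalg.norm(P[0]-P[1]).round(4),np.linalg.norm(P[1]-P[2]).round(4),np.degrees(np.arctan2(-ey[0],ey[1])).round(1))
# beam
rs=[]
for fn,(c,T) in(('top0.png',cam('top')),('side0.png',cam('side')),('w1.png',(c,np.load('pics/w1.png.npz')['T']))):
    m=cv2.inRange(cv2.cvtColor(cv2.imread('pics/'+fn),cv2.COLOR_BGR2HSV),(50,150,70),(72,255,255)); ys,xs=np.nonzero(m)
    print(fn,len(xs),xs.min(),xs.max(),ys.min(),ys.max())
    vx,vy,x0,y0=cv2.fitLine(np.c_[xs,ys].astype(np.float32),cv2.DIST_HUBER,0,.01,.01).ravel()
    t=(xs-x0)*vx+(ys-y0)*vy
    A,B=[(x0+vx*k,y0+vy*k) for k in(t.min(),t.max())]
    oA,dA=ray(c,T,A);oB,dB=ray(c,T,B);n=np.cross(dA,dB);rs.append((oA,n/np.linalg.norm(n)))
    a,b=atz(c,T,A,.11),atz(c,T,B,.11);print(a.round(4),b.round(4),'yaw',np.degrees(np.arctan((b-a)[0]/(b-a)[1])*-1).round(2))
for i,j in((0,1),(0,2)):
    d=np.cross(rs[i][1],rs[j][1]);d/=np.linalg.norm(d);N=np.array([rs[i][1],rs[j][1],[0,1,0]]);b=[rs[i][1]@rs[i][0],rs[j][1]@rs[j][0],.25]
    print('line',d.round(3),'at y=.25',np.linalg.solve(N,b).round(4))
E
python3 s.py 0.6142 -0.2055 0.03 -98
```

```text
blue [ 0.4439 -0.1039  0.055 ] 0.0177 0.0224 -7.9
white [ 0.4505 -0.0579  0.055 ] 0.0167 0.0228 -8.7
red [ 0.6144 -0.2052  0.05  ] 0.0162 0.0217 -9.2
top0.png 5 98 100 191 193
[0.5565 0.3066 0.11  ] [0.552  0.3064 0.11  ] yaw -86.81
side0.png 91 173 200 147 157
[0.5563 0.3119 0.11  ] [0.5848 0.2064 0.11  ] yaw 15.12
w1.png 54 101 127 202 244
[0.586 0.192 0.11 ] [0.5704 0.2488 0.11  ] yaw 15.3
line [-0.814 -0.262  0.519] at y=.25 [0.3814 0.25   0.2225]
line [ 0.46   0.363 -0.81 ] at y=.25 [0.483  0.25   0.2361]
24.05 [ 0.5315 -0.058   0.1443] [179.99   0.   -98.96] [ 14.8  11.9 -24.1  -0.  -53.9 -23.7] 0.08755265133244036 0.0 [-0.3 -1.1 -0.3]
tool travel units [ 5.31 -4.19  4.57]
spin units -0.1915418616110401
```

```bash
python3 -m handwheel '[{"grip":-1,"travel":[0.9,-0.7,0],"spin":-0.1},{"grip":-1,"travel":[0.9,-0.7,0],"spin":0},{"grip":-1,"travel":[0.9,-0.7,0],"spin":0},{"grip":-1,"travel":[0.9,-0.7,0],"spin":0},{"grip":-1,"travel":[0.9,-0.7,0],"spin":0},{"grip":-1,"travel":[0.8,-0.7,0],"spin":0},{"grip":-1,"travel":[0,0,0],"spin":0},{"grip":-1,"travel":[0,0,0],"spin":0}]'
python3 s.py 0.6143 -0.2053 0.03 -98.5
```

```text
time_s: 25.05
tcp_pos: [0.6157, -0.2042, 0.1441]
eef_rot: [180.0, 0.0, -98.5]
contact_force: [1.0, 0.3, -0.0]
gripper_width: 0.0876
gripper_force: 0.0
25.05 [ 0.6157 -0.2042  0.1441] [ 1.7997e+02  1.0000e-02 -9.8460e+01] [ -1.2  22.   -9.6  -0.  -58.5  -7.3] 0.08761370188128406 0.0 [ 1.   0.3 -0. ]
tool travel units [0.05 0.05 4.56]
spin units 0.007634781407693936
```

```bash
python3 -m handwheel '[{"grip":-1,"travel":[0.05,0.05,1],"spin":0},{"grip":-1,"travel":[0,0,1],"spin":0},{"grip":-1,"travel":[0,0,1],"spin":0},{"grip":-1,"travel":[0,0,1],"spin":0},{"grip":-1,"travel":[0,0,0.55],"spin":0},{"grip":-1,"travel":[0,0,0],"spin":0},{"grip":-1,"travel":[0,0,0],"spin":0}]' 20
python3 -m handwheel '[{"grip":1,"travel":[0,0,0],"spin":0},{"grip":1,"travel":[0,0,0],"spin":0},{"grip":1,"travel":[0,0,0],"spin":0},{"grip":1,"travel":[0,0,0],"spin":0},{"grip":1,"travel":[0,0,0],"spin":0},{"grip":1,"travel":[0,0,0],"spin":0},{"grip":1,"travel":[0,0,0],"spin":0},{"grip":1,"travel":[0,0,0],"spin":0}]' 20
python3 -m handwheel '[{"grip":1,"travel":[0,0,0],"spin":0},{"grip":1,"travel":[0,0,0],"spin":0}]'
python3 s.py
```

```text
time_s: 25.92
tcp_pos: [0.6157, -0.2054, 0.0314]
eef_rot: [-179.9, -0.0, -98.4]
contact_force: [0.6, 0.7, 0.7]
gripper_width: 0.0877
gripper_force: 0.0
time_s: 26.92
tcp_pos: [0.6151, -0.2055, 0.0303]
eef_rot: [180.0, 0.0, -98.4]
contact_force: [-0.7, 0.1, -0.9]
gripper_width: 0.0166
gripper_force: 20.0
time_s: 27.18
tcp_pos: [0.615, -0.2055, 0.0303]
eef_rot: [180.0, -0.0, -98.4]
contact_force: [-0.4, 0.2, 0.3]
gripper_width: 0.0169
gripper_force: 20.0
27.175 [ 0.615  -0.2055  0.0303] [179.99  -0.   -98.43] [ -1.3  28.8 -15.9  -0.  -45.4  -7.2] 0.016931270201498677 19.999759197235107 [-0.4  0.2  0.3]
```

```bash
python3 -m handwheel '[{"grip":1,"travel":[0,0,-0.6],"spin":0},{"grip":1,"travel":[0,0,-1],"spin":0},{"grip":1,"travel":[0,0,-1],"spin":-0.94},{"grip":1,"travel":[0,0,-1],"spin":-0.94},{"grip":1,"travel":[0,0,-1],"spin":-0.94},{"grip":1,"travel":[0,0,-1],"spin":-0.94},{"grip":1,"travel":[0,0,-1],"spin":-0.94},{"grip":1,"travel":[0,0,-1],"spin":0}]'
python3 -m handwheel '[{"grip":1,"travel":[0,0,-1],"spin":0},{"grip":1,"travel":[0,0,0],"spin":0},{"grip":1,"travel":[0,0,0],"spin":0}]'
python3 s.py 0.545 0.35 0.25 -74.8
```

```text
time_s: 28.18
tcp_pos: [0.615, -0.2056, 0.2225]
eef_rot: [-179.9, -0.0, -74.9]
contact_force: [1.2, -0.3, -0.6]
gripper_width: 0.0167
gripper_force: 20.0
time_s: 28.55
tcp_pos: [0.6147, -0.2054, 0.2456]
eef_rot: [-180.0, 0.0, -74.9]
contact_force: [0.5, -0.7, -0.7]
gripper_width: 0.0168
gripper_force: 20.0
28.55 [ 0.6147 -0.2054  0.2456] [-1.7998e+02  1.0000e-02 -7.4940e+01] [ -1.3  17.7  -2.   -0.  -70.3  16.3] 0.01680424962293483 19.999715387821198 [ 0.5 -0.7 -0.7]
tool travel units [-22.18  -3.08  -0.17]
spin units -0.02828430307015708
```

```bash
python3 -m handwheel '[{"grip":1,"travel":[-0.95,-0.13,0],"spin":0},{"grip":1,"travel":[-0.95,-0.13,0],"spin":0},{"grip":1,"travel":[-0.95,-0.13,0],"spin":0},{"grip":1,"travel":[-0.95,-0.13,0],"spin":0},{"grip":1,"travel":[-0.95,-0.13,0],"spin":0},{"grip":1,"travel":[-0.95,-0.13,0],"spin":0},{"grip":1,"travel":[-0.95,-0.13,0],"spin":0},{"grip":1,"travel":[-0.95,-0.13,0],"spin":0}]'
python3 -m handwheel '[{"grip":1,"travel":[-0.95,-0.13,0],"spin":0},{"grip":1,"travel":[-0.95,-0.13,0],"spin":0},{"grip":1,"travel":[-0.95,-0.13,0],"spin":0},{"grip":1,"travel":[-0.95,-0.13,0],"spin":0},{"grip":1,"travel":[-0.95,-0.13,0],"spin":0},{"grip":1,"travel":[-0.95,-0.13,0],"spin":0},{"grip":1,"travel":[-0.95,-0.13,0],"spin":0},{"grip":1,"travel":[-0.95,-0.13,0],"spin":0}]'
python3 -m handwheel '[{"grip":1,"travel":[-0.95,-0.13,0],"spin":0},{"grip":1,"travel":[-0.95,-0.13,0],"spin":0},{"grip":1,"travel":[-0.95,-0.13,0],"spin":0},{"grip":1,"travel":[-0.95,-0.13,0],"spin":0},{"grip":1,"travel":[-0.95,-0.13,0],"spin":0},{"grip":1,"travel":[-0.95,-0.13,0],"spin":0},{"grip":1,"travel":[-0.95,-0.13,0],"spin":0},{"grip":1,"travel":[0,0,0],"spin":0}]'
python3 -m handwheel '[{"grip":1,"travel":[0,0,0],"spin":0},{"grip":1,"travel":[0,0,0],"spin":0}]'
python3 c.py w6.png optics
cat > g.py <<'E'
from h import *
c=viewer.calibration('wrist');T=np.load('pics/w6.png.npz')['T']
m=cv2.inRange(cv2.cvtColor(cv2.imread('pics/w6.png'),cv2.COLOR_BGR2HSV),(50,120,70),(72,255,255)); ys,xs=np.nonzero(m);print(len(xs),xs.min(),xs.max(),ys.min(),ys.max())
vx,vy,x0,y0=cv2.fitLine(np.c_[xs,ys].astype(np.float32),cv2.DIST_HUBER,0,.01,.01).ravel()
t=(xs-x0)*vx+(ys-y0)*vy
a,b=[atz(c,T,(x0+vx*k,y0+vy*k),.11) for k in(t.min(),t.max())];print(a.round(4),b.round(4),'len',np.linalg.norm(a-b),'yaw',np.degrees(-np.arctan((b-a)[0]/(b-a)[1])),'mid',(a+b)/2)
E
python3 g.py
python3 - <<'E'
import cv2
im=cv2.imread('pics/w6.png');cv2.imwrite('pics/w6b.png',im)
E
```

```text
time_s: 29.55
tcp_pos: [0.5901, -0.0146, 0.2445]
eef_rot: [179.9, 0.0, -74.9]
contact_force: [0.8, -0.3, -0.7]
gripper_width: 0.0169
gripper_force: 20.0
time_s: 30.55
tcp_pos: [0.5659, 0.1754, 0.2445]
eef_rot: [179.9, -0.0, -74.9]
contact_force: [0.4, -0.7, -0.4]
gripper_width: 0.0167
gripper_force: 20.0
time_s: 31.55
tcp_pos: [0.5449, 0.3435, 0.2449]
eef_rot: [180.0, -0.0, -74.8]
contact_force: [-0.6, -0.1, -1.2]
gripper_width: 0.0172
gripper_force: 20.0
time_s: 31.8
tcp_pos: [0.5453, 0.341, 0.2454]
eef_rot: [180.0, -0.0, -75.0]
contact_force: [-0.1, -0.3, -0.1]
gripper_width: 0.0171
gripper_force: 20.0
31.85 [0.545 0.341 0.245]
optics [([256.0, 110.0], 0.98)]
37 251 258 29 157
[0.5557 0.3075 0.11  ] [0.5862 0.1902 0.11  ] len 0.12128371123919113 yaw 14.579214891582547 mid [0.57092603 0.24884436 0.11      ]
```

View pics/w6.png

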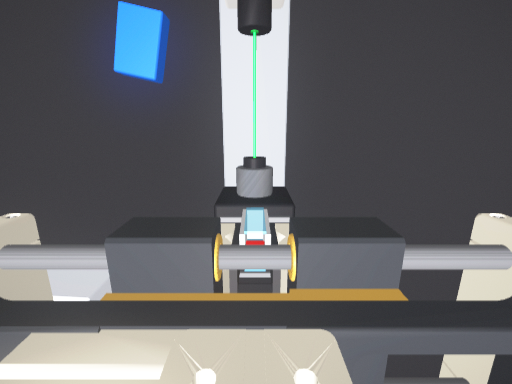

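w6 shows the whole beam from (254,30) to (255,158), 121 mm long at 110 mm height. The sample is held upright at (256,245), over the lamp, in line with the beam.

```bash
python3 s.py 0.5712 0.2488 0.1128 -75.2
python3 -m handwheel '[{"grip":1,"travel":[0.95,0,0],"spin":0},{"grip":1,"travel":[0.95,0,0],"spin":0},{"grip":1,"travel":[0.95,0,0],"spin":0},{"grip":1,"travel":[0.95,0,0],"spin":0},{"grip":1,"travel":[0,0,0],"spin":0},{"grip":1,"travel":[0,0,0],"spin":0},{"grip":1,"travel":[0,0,0],"spin":0}]'
python3 s.py 0.5712 0.2488 0.1128 -75.2
```

```text
31.9 [0.5454 0.3409 0.2455] [-1.7999e+02  1.0000e-02 -7.4970e+01] [ 49.4  17.2  -2.7   0.  -70.1 -34.3] 0.016884737648807883 19.999763667583466 [ 0.4  0.1 -0.1]
tool travel units [ 3.83 -0.04  5.31]
spin units 0.04512945729285604
time_s: 32.78
tcp_pos: [0.5699, 0.25, 0.2452]
eef_rot: [180.0, 0.0, -74.9]
contact_force: [0.2, 0.5, 1.0]
gripper_width: 0.0166
gripper_force: 20.0
32.775 [0.5699 0.25   0.2452] [180.     0.   -74.91] [ 41.6  15.3  -5.4  -0.  -69.3 -26.5] 0.01661522896978074 19.999670684337616 [0.2 0.5 1. ]
tool travel units [ 0.06 -0.04  5.3 ]
spin units 0.05746731478664628
```

```bash
python3 -m handwheel '[{"grip":1,"travel":[0,-0.04,0.7],"spin":0.05},{"grip":1,"travel":[0,0,0.7],"spin":0},{"grip":1,"travel":[0,0,0.7],"spin":0},{"grip":1,"travel":[0,0,0.7],"spin":0},{"grip":1,"travel":[0,0,0.7],"spin":0},{"grip":1,"travel":[0,0,0.7],"spin":0},{"grip":1,"travel":[0,0,0.7],"spin":0},{"grip":1,"travel":[0,0,0.4],"spin":0}]'
python3 -m handwheel '[{"grip":1,"travel":[0,0,0],"spin":0},{"grip":1,"travel":[0,0,0],"spin":0},{"grip":1,"travel":[0,0,0],"spin":0},{"grip":1,"travel":[0,0,0],"spin":0},{"grip":1,"travel":[0,0,0],"spin":0},{"grip":1,"travel":[0,0,0],"spin":0}]'
python3 s.py 0.5712 0.2488 0.1128 -75.2
python3 - <<'E'
from h import *
for n,t in(('side',('sample','blank','standard')),('top',('sample',))):
    c,T,im=snap(n,n+'9.png')
    for k in t: print(n,k,[(np.round(d['position'],1).tolist(),round(d['p'],2)) for d in models.find_in(n,k)])
    print('proj mid',proj(c,T,np.array([.571,.2488,.11])).round(1),'blank',proj(c,T,np.array([.4508,-.0582,.04])).round(1),'std',proj(c,T,np.array([.4437,-.104,.04])).round(1))
im=cv2.imread('pics/side9.png')[120:310,120:310]
cv2.imwrite('pics/s9c.png',cv2.resize(im,None,fx=3.1,fy=3.1,interpolation=cv2.INTER_CUBIC))
E
```

```text
time_s: 33.78
tcp_pos: [0.5706, 0.2496, 0.1114]
eef_rot: [179.9, -0.0, -75.2]
contact_force: [0.0, -0.9, -0.6]
gripper_width: 0.0168
gripper_force: 20.0
time_s: 34.52
tcp_pos: [0.5709, 0.2499, 0.1129]
eef_rot: [-180.0, 0.0, -75.2]
contact_force: [0.4, -0.4, -0.6]
gripper_width: 0.017
gripper_force: 20.0
34.525 [0.5709 0.2499 0.1129] [-179.99    0.    -75.18] [ 41.6  21.5 -15.   -0.  -53.5 -26.7] 0.017047135770459333 19.999664425849915 [ 0.4 -0.4 -0.6]
tool travel units [0.05 0.   0.  ]
spin units 0.003296291102566329
side sample [([341.2, 288.7], 0.74), ([189.5, 153.9], 0.62)]
side blank [([215.1, 242.3], 0.48), ([190.4, 175.4], 0.36)]
side standard [([220.7, 250.9], 0.81), ([324.4, 202.9], 0.63)]
proj mid [188.3 152.8] blank [211.7 240.4] std [220.8 252.4]
top sample []
proj mid [125. 185.] blank [261.1 240.5] std [280.4 243.9]
```

View pics/s9c.png

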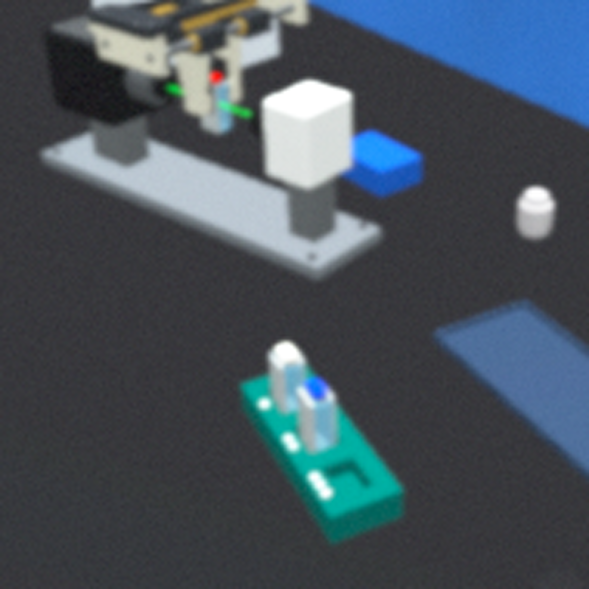

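The final side crop shows blank (286,375) and standard (317,412) seated in pockets 1 and 2. The sample is upright at (217,103) in the gap, with the beam meeting its windows in the middle.

```bash
python3 -c "
from plant import close_job
print(close_job())"
```

```text
the job is handed in; nothing more can be done
None
```

I handed in the job at about 34.6 s: the last camera views showed the blank in pocket 1, the standard in pocket 2 and the sample gripped upright mid-gap in the beam, but the judge returned no verdict.

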